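Pack the bottle rack and drive its locking wedge home

TASK

Finish packing the bottle rack for transport: stand the two loose white bottles upright in the rack's channel, in line with the one already there, and slide the blue presser plate up to them. Then drive the wooden wedge, narrow end down, into the last gap between the presser plate and the rack's end stop until its head sits down fully on both of them and the row is squeezed tight against the sprung buffer. Leave the blue bottle, the tins and the spray cans where they are, and let nothing fall over.

Things in the scene. Friction and masses are not known exactly. Their poses are not given: they have to be found in the camera images.
- rack: Bottle rack fixed to the counter, 308 mm long (y), 104 mm wide (x). Origin: middle of its underside; x across the row, away from the robot; y along the row. Floor 12 mm thick; 78 mm wide channel between rails, tops at z = 46 mm. Sprung buffer at the +y end, fixed grey end stop (top z = 92 mm) at the -y end. Order along -y: buffer, 3 bottles, presser, wedge, end stop.
- buffer (a joint): Sprung buffer pad with a black rubber face. 0 m when free (its face is at rack y = +112 mm); grows to 0.014 m as the row presses it towards rack +y; spring 500 N/m. With three bottles in and the wedge home it reads about 0.006 to 0.01.
- presser (a joint): Blue presser plate sliding along the row, top at rack z = 92 mm. 0 m: fully back, the wedge gap nearly shut; up to 0.045 m towards rack +y. Starts at 0 to 0.006, slides with about 1 N, stays where left. Its bottle side is at rack y = -104 mm + joint value. Reads about 0.020 to 0.023 with three bottles just touching each other and the free buffer, about 0.030 with the wedge home.
- presser_ear (a point): Grip point on the presser's black upright ear, in front of the rail (rack -x side, 62 mm from the row's middle). The ear is 14 mm thick along rack y, 20 mm along rack x; its top is 12 mm above this point; free for 50 mm below its top.
- bottle_a: Round white plastic bottle (blue band on its label), 65 to 66 mm in diameter, 149 mm tall, 0.1 to 0.21 kg; its top 22 mm are a screw cap 30 mm in diameter, by which it can be pinched from above. Origin: centre of its underside, z up. Stands in the rack already, 1 to 4 mm from the buffer.
- bottle_b: Round white plastic bottle (red band on its label), 65 to 66 mm in diameter, 149 mm tall, 0.1 to 0.21 kg; its top 22 mm are a screw cap 30 mm in diameter, by which it can be pinched from above. Origin: centre of its underside, z up. Stands on the counter's 5 mm thick white sheet, to be packed.
- bottle_c: Like bottle_b (blue band on its label): round white plastic bottle, 65 to 66 mm in diameter, 149 mm tall, cap 30 mm in diameter on its top 22 mm; origin at the centre of its underside. Stands on the counter, to be packed. Left of the rack a tall grey cabinet rises to over 1 m: its near corner is at world x 0.57, y 0.24 and its side runs from there to x 0.93, y 0.03. Swing round in front of it.
- wedge: Wooden wedge standing on its narrow end; origin: centre of its underside, z up. Pale body 76 mm tall, 50 mm wide (x), thickness (y) 32 mm at the foot, evenly up to 47 mm under the head; darker head plate 56x62x10 mm. In the rack its x lies along rack x (either way round). Driving it takes up to about 18 N; friction locks it when let go.
- wedge_grip (a point): Middle of the wedge's grip block (44 mm along wedge x, 26 mm along its y, 40 mm tall), 107 mm above its underside; the wedge's top is 19 mm higher, the top of its head plate 21 mm lower.
- wedge_seat (a point): Fixed in the rack at its y = -112 mm, z = 16 mm: where the wedge's underside centre lies when fully home, its head plate resting on end stop and presser. Both faces of the gap lean 1 in 10 like the wedge, so the gap widens upwards; until the row is squeezed the gap's middle lies up to 4 mm nearer the end stop than this point.
- row_1 (a point): On the rack's floor: centre of the first bottle place, at the free buffer.
- row_2 (a point): The same for the second bottle, 66 mm farther along rack -y.
- row_3 (a point): The same for the third bottle, 66 mm farther still, next to the presser.
- blue_bottle: Blue plastic bottle, 50 x 72 mm and 173 mm tall. Bystander; origin: centre of its underside, as for all bystanders.
- labelled_tin: Small white tin with a dark label band, 71 mm in diameter, 105 mm tall. Bystander.
- dripped_tin: Small white tin with paint drips, 72 mm in diameter, 71 mm tall. Bystander.
- red_can: Red spray can with a yellow cap, 66 mm in diameter, 200 mm tall, on the far left. Bystander.

How it is judged:
On the way, in this order (a step that is already met when the one before it is completed fails the run):
1. Both loose white bottles stand in the rack's channel, let go (x of bottle_b in the frame of rack between -0.012 and 0.012 m and y of bottle_b in the frame of rack between -0.09 and 0.11 m and z of each of bottle_b, bottle_c in the frame of rack below 0.02 m and angle between each of bottle_b, bottle_c's own z axis and vertical below 0.1 rad and x of bottle_c in the frame of rack between -0.012 and 0.012 m and y of bottle_c in the frame of rack between -0.09 and 0.11 m and contact force between the fingers and bottle_b below 0.2 N and contact force between the fingers and bottle_c below 0.2 N), for 0.2 s.
2. The wedge is driven home and the row presses on the buffer (z of wedge in the frame of rack below 0.021 m and horizontal distance between wedge and wedge_seat below 0.015 m and angle between wedge's own z axis and vertical below 0.06 rad and value of joint buffer above 0.003 m), for 0.2 s.
At the end, for the whole second after the job is handed in: All three white bottles stand upright (within 0.1 rad) on the floor of the rack's channel, within 12 mm of its middle line; the wedge is at rest, upright within 0.06 rad, within 15 mm of its seat sideways and at most 5 mm short of fully home; the buffer is pressed in by more than 3 mm (all of step 2 and x of bottle_a in the frame of rack between -0.012 and 0.012 m and y of bottle_a in the frame of rack between -0.09 and 0.11 m and z of each of bottle_a, bottle_b, bottle_c in the frame of rack below 0.02 m and angle between each of bottle_a, bottle_b, bottle_c's own z axis and vertical below 0.1 rad and x of bottle_b in the frame of rack between -0.012 and 0.012 m and y of bottle_b in the frame of rack between -0.09 and 0.11 m and x of bottle_c in the frame of rack between -0.012 and 0.012 m and y of bottle_c in the frame of rack between -0.09 and 0.11 m and linear speed of wedge below 0.01 m/s); the robot touches nothing.
It fails at once if the blue bottle or one of the two small tins is shifted by more than 30 mm (distance of any of blue_bottle, labelled_tin, dripped_tin from where it was at the start of the episode above 0.03 m).
It fails at once if the red spray can is shifted by more than 30 mm (distance of red_can from where it was at the start of the episode above 0.03 m).
It fails at once if a white bottle or the wedge falls over (angle between any of bottle_a, bottle_b, bottle_c, wedge's own z axis and vertical above 0.6 rad).
It fails at once if the blue bottle, a small tin or the red spray can falls over (angle between any of blue_bottle, labelled_tin, dripped_tin, red_can's own z axis and vertical above 0.6 rad).
It also fails if it takes over 72 s, if anything falls off the work surface, if the arm or the gripper's body presses on something with over 40 N, if the wrist force passes 120 N, or if a joint passes its speed limit or range.

ROBOT

A 6-joint arm with a two-finger parallel gripper is mounted at the origin on a cart in front of the work surface, level with it; the furniture and walls round the work are solid. World frame = base frame: x ahead of the robot, y to its left, z up, the work surface at z = 0. Lengths are in m, angles in rad, forces in N, time in s.
With the tool pointing down it reaches from about 0.325 to 0.775 m from the base axis. Payload 9.3 kg.
Tool frame: the origin (TCP) lies midway between the tips of the shut fingers; the grasp point (between the pads) lies 19 mm behind it; z points along the fingers, y is the line along which they close (so a half turn about z gives the same grasp; the last joint's range is limited). The gripper opens to 85 mm and grips with 20 to 120 N. Pads are 22 mm wide; open, the fingers measure 114 mm over their backs; the gripper's body (76 mm by 85 mm) begins 54 mm behind the grasp point. The pads swing forward as they close: fully open they stand 13 mm farther back than shut.
Start: joints at [-1.331, 0.259, 0.021, 1.334, 0, 1.418], TCP at [0.211, -0.508, 0.231] pointing down, gripper open.
Joint ranges: [-3.04, 3.04], [-0.91, 1.82], [-1.04, 1.36], [-1.92, 1.95], [-1.52, 1.45], [-3.14, 3.14]. Speed limits (rad/s): [2.22, 2.22, 2.79, 3.14, 3.14, 3.14].

INTERFACE

Orientations are given as a unit quaternion [w, x, y, z].
In Python, from station import env gives the robot as it stands.
- The arm moves only by the tool move_arm, never from a script. Its argument "moves" is a list of rows, each a list of 4 numbers: the shift along the tool's x, y, z in cm, then the turn about the tool's z in degrees. A call has exactly 5 rows; each row is the pose to reach, as a shift and turn from the pose commanded when the call began, along the tool's axes at that moment; what a row does not reach only later rows make up. A row lasts 1/10 s, in which the tool goes at most 50 mm and 8.59 degrees, less where a joint would pass 70% of its speed; a pose out of reach is approached as far as the arm can. A call with a gripper value outside its range is refused whole. "hand" is the opening, from 0 (shut) to 1 (fully open), set as the call begins (left out, the last holds). The fingers move at their own pace and stop on an object; the grip force is fixed at half the most. Time passes only in rows, so rows that repeat a pose let the fingers close, or fill a call up. It gives the time, the measured TCP pose, the force, the opening and the grip force at its end, in the units of the state.
- env.get_state(): the state, without advancing time (a new reading comes with each control period).
- env.camera(name): name is "side" or "top"; returns a dict with "pixels" (384x512x3 uint8, blue, green, red), "fx", "fy", "cx", "cy" (pixels), "eye" and "orientation" of the camera in the world. Camera axes: x right, y up, looking along -z (the intrinsics and any distortion apply to the point x, -y, -z); pixel columns grow to the right and rows downward; lengths in m; the calibration is good to about 2 mm. A picture is of the moment at which its call begins. There is no depth.
- env.close_job(): hands the job in; it is judged then, once.
Trained networks look in the newest picture that a camera, given by its name, has taken for a name from the list of things; names that differ only in an ending like _2 or _b are one class to them, and where a whole thing is asked for, a point or a joint stands for the part that bears it (a point fixed in the world has none). Each returns a list of dicts, best first, with "confidence" (0 to 1); they miss things now and then, are a little off and sometimes report something else, mostly with a low value. They report only what shows in the picture. A call takes as long as a camera call.
- env.look_for(name, camera): "at" ([x, y, z] in m, in the coordinates of the camera as it stood for that picture, good to about 4 mm: the middle of the surface that is visible of it).
The state is a dict: "t": time; "qpos": joint angles; "qd": joint speeds; "effort": joint torques, N m; "position": TCP position; "tool_rot": TCP orientation; "wrist_force": force on the tool from outside, world axes, zero at the start; "ft_torque": the same for the moment, N m; "finger_gap": finger opening in m; "grip_force": force on a finger pad.
Only numpy, scipy, OpenCV 4.12 (cv2) and the standard library are available. Lean on these libraries where they do the work, as an engineer would, in place of code of your own. Each camera call takes 0.05 s, during which the arm holds its last target. There are 200 camera calls.

## Working session

There is one attempt and no reset: what is moved stays moved. The work goes in short steps, Python scripts to look and compute and a tool call to move; the robot and the scene stay as the last step left them, time stands still between calls to the robot, and variables do not carry over. Pictures are saved under pics/ and viewed, at most 10 in all, crops included, and the job is handed in when it is done.

Besides the shell and the picture viewer there is one more tool, called after "Call:" in YAML: its name, and indented under it one key for each argument. move_arm: Moves the arm, as the interface text tells. Its arguments: {"type":"object","properties":{"moves":{"type":"array","items":{"type":"array","items":{"type":"number"}}},"hand":{"type":"number"}},"required":["moves"]}

```bash
ls; mkdir -p pics
cat > h.py <<'E'
import numpy as np,cv2
from scipy.spatial.transform import Rotation as R
from station import env
def rot(q): return R.from_quat([q[1],q[2],q[3],q[0]]).as_matrix()
def cam(n):
    c=env.camera(n); c['R']=rot(c['orientation']); c['eye']=np.array(c['eye']); return c
def w(c,p): return c['eye']+c['R']@np.array(p)
def proj(c,P):
    p=c['R'].T@(np.array(P)-c['eye']); return c['cx']+c['fx']*p[0]/-p[2], c['cy']-c['fy']*p[1]/-p[2]
def ray(c,u,v,z):
    d=c['R']@np.array([(u-c['cx'])/c['fx'],-(v-c['cy'])/c['fy'],-1]); return c['eye']+d*(z-c['eye'][2])/d[2]
E
python3 - <<'E'
from h import *
s=env.get_state(); print({k:np.round(v,3).tolist() for k,v in s.items()})
for n in ['side','top']:
    c=cam(n); print(n,c['fx'],c['cx'],c['cy'],c['eye'],c['R'].round(3).tolist(),[k for k in c])
    cv2.imwrite(f'pics/{n}0.png',c['pixels'])
    for o in ['rack','presser','presser_ear','bottle_a','wedge','wedge_grip','blue_bottle','labelled_tin','dripped_tin','red_can','buffer']:
        for d in env.look_for(o,n)[:4]:
            P=w(c,d['at']); print(o,round(d['confidence'],2),P.round(3),np.round(proj(c,P)))
E
```

```text
pics
{'t': 0.0, 'qpos': [-1.331, 0.259, 0.021, 1.334, 0.0, 1.418], 'qd': [-0.001, -0.001, 0.002, -0.0, -0.001, -0.001], 'effort': [-0.0, -55.564, 34.453, 0.014, -0.0, 0.0], 'position': [0.21, -0.508, 0.231], 'tool_rot': [-0.001, 0.981, 0.195, -0.0], 'wrist_force': [-0.739, 0.462, 0.112], 'ft_torque': [0.032, -0.017, 0.041], 'grip_force': 0.0, 'finger_gap': 0.086}
side 486.66225424607416 254.02609092481495 195.54508315941942 [ 0.27544143 -1.03851248  0.9937101 ] [[0.98, 0.104, -0.168], [-0.196, 0.598, -0.777], [0.019, 0.794, 0.607]] ['pixels', 'fx', 'fy', 'cx', 'cy', 'eye', 'orientation', 'R']
rack 0.65 [ 0.599 -0.121  0.042] [297. 258.]
presser 0.67 [ 0.562 -0.116  0.09 ] [285. 246.]
presser 0.29 [0.506 0.294 0.094] [238. 164.]
presser_ear 0.56 [ 0.561 -0.112  0.09 ] [284. 245.]
bottle_a 0.93 [0.638 0.037 0.096] [297. 206.]
bottle_a 0.87 [0.505 0.295 0.092] [238. 164.]
bottle_a 0.84 [0.451 0.07  0.088] [233. 209.]
wedge 0.68 [ 0.539 -0.296  0.086] [294. 299.]
wedge_grip 0.61 [ 0.537 -0.298  0.087] [293. 300.]
blue_bottle 0.9 [ 0.41  -0.16   0.104] [231. 261.]
labelled_tin 0.91 [0.435
[... 729 characters left out ...]
 0.107] [178. 197.]
bottle_a 0.67 [0.44  0.093 0.113] [247. 212.]
bottle_a 0.56 [0.631 0.062 0.12 ] [254. 151.]
wedge 0.68 [ 0.541 -0.281  0.085] [362. 178.]
wedge 0.39 [ 0.405 -0.131  0.157] [322. 218.]
wedge_grip 0.84 [ 0.537 -0.274  0.081] [360. 179.]
wedge_grip 0.7 [ 0.609 -0.04   0.028] [285. 165.]
blue_bottle 0.71 [ 0.611 -0.039  0.027] [285. 164.]
blue_bottle 0.24 [ 0.538 -0.278  0.083] [361. 179.]
labelled_tin 0.61 [0.444 0.203 0.102] [211. 212.]
dripped_tin 0.81 [ 0.434 -0.038  0.069] [288. 215.]
dripped_tin 0.32 [ 0.536 -0.278  0.082] [361. 180.]
dripped_tin 0.32 [0.443 0.201 0.098] [212. 213.]
red_can 0.84 [0.57  0.424 0.165] [136. 171.]
buffer 0.46 [0.644 0.104 0.086] [241. 151.]
```

Run:
```python
import cv2
a=cv2.imread('pics/side0.png')[110:340,170:380]; b=cv2.imread('pics/top0.png')[120:250,120:390]
cv2.imwrite('pics/s1.png',cv2.resize(a,None,fx=2.6,fy=2.6,interpolation=2)); cv2.imwrite('pics/t1.png',cv2.resize(b,None,fx=2.9,fy=2.9,interpolation=2))
```

```text
(no output)
```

View pics/s1.png

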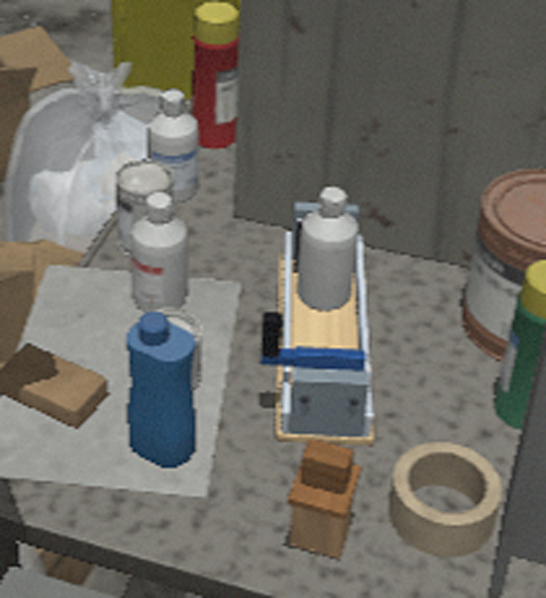

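View pics/t1.png

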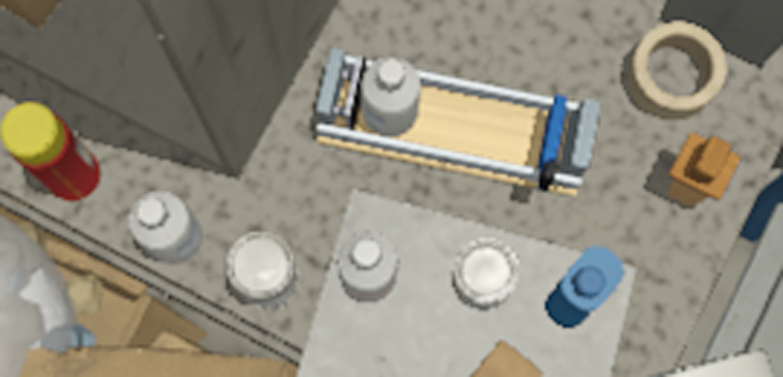

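The side view shows the red-band bottle (b) at crop (158,250), bottle c at (172,150), the rack at (320,330), with blue presser and black ear at (270,335), and the wedge at (325,500). The top view agrees, with c at left (152,209), b at (367,250), rack rail slope about 0.2 and the wedge at (705,165). The next step is to fit the rack and wedge poses and check them with an overlay.

```bash
cat > fit.py <<'E'
from h import *
from scipy.optimize import least_squares
def tri(c1,p1,c2,p2,z=None):
    def r(P):
        e=np.r_[np.array(proj(c1,P))-p1,np.array(proj(c2,P))-p2]
        return np.r_[e,(P[2]-z)*2000] if z is not None else e
    s=least_squares(r,[.5,0,.1]); return s.x,s.fun
def rackP(p,P): 
    c,s=np.cos(p[2]),np.sin(p[2]); return np.array([p[0]+c*P[0]-s*P[1],p[1]+s*P[0]+c*P[1],P[2]])
E
python3 - <<'E'
from fit import *
T=cam('top');S=cam('side')
t=lambda x,y:np.array([120+x/2.9,120+y/2.9]); s=lambda x,y:np.array([170+x/2.6,110+y/2.6])
for n,a,b,z in [('c',(152,209),(173,98),.149),('b',(367,250),(160,202),.154),('a',(391,72),(333,193),.161)]:
    print(n,*[q.round(3) for q in tri(T,t(*a),S,s(*b))],tri(T,t(*a),S,s(*b),z)[0].round(4))
obs=[(T,t(318,142),(-.052,.154,.010)),(T,t(577,192),(-.052,-.154,.010)),(S,s(372,440),(.052,-.154,.006)),(S,s(276,437),(-.052,-.154,.006)),(T,t(327,90),None)]
obs=obs[:4]
A=tri(T,t(391,72),S,s(333,193),.161)[0]
def res(p):
    r=np.concatenate([np.array(proj(c,rackP(p,P)))-q for c,q,P in obs])
    d=np.array([-np.sin(p[2]),np.cos(p[2])])
    v=A[:2]-p[:2]; return np.r_[r,(v@[np.cos(p[2]),np.sin(p[2])])*400]
f=least_squares(res,[.61,-.03,-.2]); p=f.x; print(p,f.fun.round(1)); np.save('rack.npy',p)
print('a in rack',v if (v:=(np.linalg.inv([[np.cos(p[2]),-np.sin(p[2])],[np.sin(p[2]),np.cos(p[2])]])@(A[:2]-p[:2]))) is not None else 0)
segs=[((x,-.154,.012),(x,.154,.012)) for x in(-.052,.052)]+[((-.052,y,.012),(.052,y,.012)) for y in(-.154,.154)]+[((x,-.154,.046),(x,.154,.046)) for x in(-.039,.039)]
segs+=[((-.039,y,.092),(.039,y,.092)) for y in (-.104,-.154)]+[((-.062,-.111,.092),(-.062,-.111,.05))]
out=[]
for c,(u0,v0,u1,v1),k in [(T,(220,125,340,195),6.5),(S,(262,180,322,282),5.8)]:
    im=cv2.resize(c['pixels'][v0:v1,u0:u1],None,fx=k,fy=k,interpolation=2); raw=im.copy()
    for a,b in segs:
        q=[tuple(int(x) for x in (np.array(proj(c,rackP(p,P)))-[u0-.5,v0-.5])*k) for P in (a,b)]
        cv2.line(im,*q,(0,0,255),1)
    out.append(im)
cv2.imwrite('pics/ov_t.png',out[0]);cv2.imwrite('pics/ov_s.png',np.hstack([out[1],cv2.resize(T['pixels'][155:200,345:385],None,fx=10,fy=10,interpolation=2)[:out[1].shape[0]] if 0 else np.vstack([cv2.resize(T['pixels'][155:200,340:385],None,fx=6.5,fy=6.5,interpolation=2),cv2.resize(S['pixels'][275:330,270:315],(292,out[1].shape[0]-292),interpolation=2)])]))
E
```

```text
c [0.505 0.317 0.142] [-0.    -0.048 -0.051  0.013] [0.5033 0.3135 0.1489]
b [0.451 0.092 0.148] [-0.001 -0.042 -0.04   0.01 ] [0.4506 0.0896 0.1539]
a [0.642 0.06  0.16 ] [ 0.021 -0.457 -0.414  0.129] [0.6414 0.0592 0.161 ]
[ 0.62168122 -0.01370232 -0.24361491] [-0.6 -0.5 -0.3  0.5  0.9  0.8 -0.2  0.2  0.6]
a in rack [0.00156468 0.07553551]
```

View pics/ov_t.png

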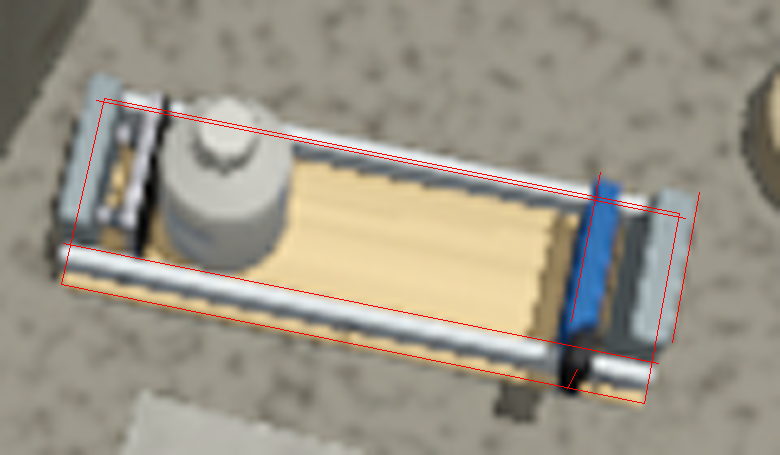

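View pics/ov_s.png

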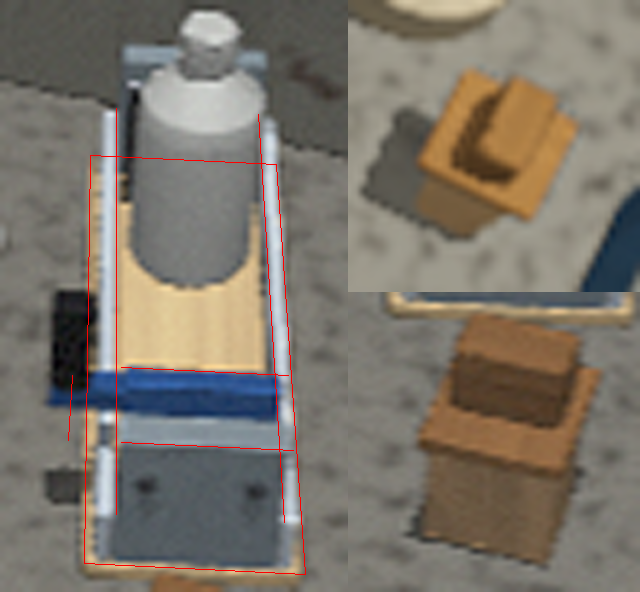

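The overlay is 1–2 px off, especially at the back rail and the end stop. I'll rectify both views onto the rail-top plane in the rack frame and read the error in mm.

```bash
cat > rect.py <<'E'
from fit import *
def rect(c,p,z,k=2.2,X=.065,Y=.165):
    ys=np.arange(Y,-Y,-.001/k); xs=np.arange(X,-X,-.001/k)
    yy,xx=np.meshgrid(ys,xs); cs,sn=np.cos(p[2]),np.sin(p[2])
    W=np.stack([p[0]+cs*xx-sn*yy,p[1]+sn*xx+cs*yy,0*xx+z],-1)-c['eye']
    q=W@c['R']; m1=(c['cx']+c['fx']*q[...,0]/-q[...,2]).astype('f'); m2=(c['cy']-c['fy']*q[...,1]/-q[...,2]).astype('f')
    im=cv2.remap(c['pixels'],m1,m2,cv2.INTER_CUBIC)
    for g in range(-150,151,50):
        x=int((Y*1000-g)*k); cv2.line(im,(x,0),(x,6),(0,0,255),1);cv2.putText(im,str(g),(x+2,10),0,.35,(0,0,255))
    for g in (-39,0,39):
        y=int((X*1000-g)*k); cv2.line(im,(0,y),(im.shape[1],y),(0,0,255),1)
    return im
E
python3 - <<'E'
from rect import *
T=cam('top');S=cam('side');p=np.load('rack.npy')
cv2.imwrite('pics/rect.png',np.vstack([rect(T,p,.046),rect(S,p,.046)]))
E
```

```text
(no output)
```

View pics/rect.png

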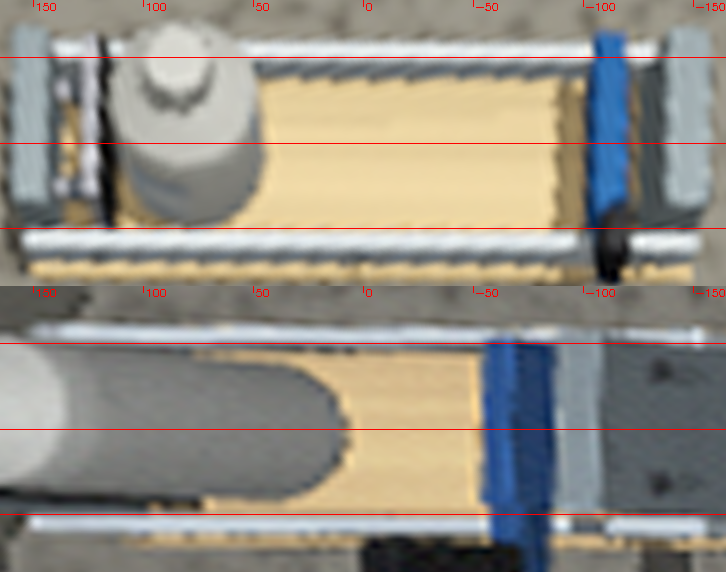

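The rectified views show the rails parallel to my axes, so the yaw of −0.2436 is good. In the top view the rail inner edges sit at rows 60 and 233 against lines at 57 and 228, so rack x shifts by about −1.5 mm. The rail ends confirm y to within 1 mm. I'll update the rack pose, locate the wedge, and start moving.

```bash
cat > go.py <<'E'
import sys,json
from fit import *
np.save('rack.npy',[.6201,-.0138,-.2436])
p=np.load('rack.npy')
def rk(x,y,z): return rackP(p,(x,y,z))
def plan(*wp):
    s=env.get_state(); M=rot(s['tool_rot']); P=np.array(s['position']); yaw=np.degrees(np.arctan2(M[1,0],M[0,0]))
    print('t',round(s['t'],2),'pos',P.round(4),'yaw',yaw.round(1),'q',np.round(s['qpos'],2),'F',np.round(s['wrist_force'],1))
    for q in wp:
        d=M.T@(np.array(q[:3])-P)*100; print(np.round(q,4),'->',d.round(2),round((yaw-q[3]+180)%360-180,1))
E
python3 - <<'E'
from go import *
T=cam('top');S=cam('side')
t=lambda x,y:(340-.5+x/6.5,155-.5+y/6.5)
cs=[ray(T,*t(*q),.086) for q in [(72,160),(113,70),(228,125),(182,218)]]
g=[ray(T,*t(*q),.126) for q in [(165,75),(210,95),(177,185),(137,160)]]
for n,C in (('head',cs),('grip',g)):
    C=np.array(C)[:,:2]; e=np.roll(C,-1,0)-C
    print(n,C.mean(0).round(4),(np.linalg.norm(e,axis=1)*1000).round(),np.degrees(np.arctan2(e[:,1],e[:,0])).round(1))
plan((.451,.090,.231,76),(.451,.09,.127,76))
print('row2',rk(0,.007,.012),'row3',rk(0,-.062,.012))
E
```

```text
head [ 0.5456 -0.281 ] [51. 62. 53. 60.] [ -28.1 -119.   149.7   58.8]
grip [ 0.5427 -0.2827] [23. 48. 22. 45.] [-117.4  155.6   54.3  -22.4]
t 1.5 pos [ 0.2105 -0.5081  0.2313] yaw 22.5 q [-1.33  0.26  0.02  1.33  0.    1.42] F [ 0.1 -0.5 -0.2]
[ 0.451  0.09   0.231 76.   ] -> [ 4.511e+01 -4.605e+01  3.000e-02] -53.5
[ 0.451  0.09   0.127 76.   ] -> [ 45.11 -46.05  10.43] -53.5
row2 [ 0.62178839 -0.00700667  0.012     ] row3 [ 0.60514573 -0.07396951  0.012     ]
```

Call:
move_arm:
  moves:
    - [3.4, -3.5, 0, -4]
    - [6.8, -7, 0, -8]
    - [10.2, -10.5, 0, -12]
    - [13.6, -14, 0, -16]
    - [17, -17.5, 0, -20]
  hand: 1

```text
t: 2.0
position: [0.3008, -0.2796, 0.2314]
tool_rot: [0.0, 0.932, 0.364, 0.0]
wrist_force: [0.8, -0.3, 0.1]
finger_gap: 0.0853
grip_force: 0.0
```

```bash
python3 -c "
from go import *
plan((.451,.090,.231,76))"
```

```text
t 2.0 pos [ 0.3008 -0.2796  0.2314] yaw 42.6 q [-0.95  0.02 -0.27  1.28  0.    1.44] F [ 0.8 -0.3  0.1]
[ 0.451  0.09   0.231 76.   ] -> [ 3.608e+01 -1.702e+01  3.000e-02] -33.4
```

Call:
move_arm:
  moves:
    - [4.4, -2.1, 0, -5]
    - [8.8, -4.2, 0, -10]
    - [13.2, -6.3, 0, -15]
    - [17.6, -8.4, 0, -20]
    - [22, -10.4, 0, -24]

```text
t: 2.5
position: [0.3928, -0.0541, 0.2317]
tool_rot: [0.0, 0.835, 0.55, 0.0]
wrist_force: [1.7, 0.0, 1.0]
finger_gap: 0.0856
grip_force: 0.0
```

```bash
python3 -c "
from go import *
plan((.451,.090,.18,76),(.451,.09,.127,76))"
```

```text
t 2.5 pos [ 0.3928 -0.0541  0.2317] yaw 66.7 q [-0.35 -0.01 -0.29  1.28 -0.    1.63] F [1.7 0.  1. ]
[ 0.451  0.09   0.18  76.   ] -> [15.54 -0.36  5.17] -9.3
[ 0.451  0.09   0.127 76.   ] -> [15.54 -0.36 10.47] -9.3
```

Call:
move_arm:
  moves:
    - [4.7, -0.1, 0, -4]
    - [9.4, -0.2, 0, -8]
    - [14, -0.3, 0, -9.3]
    - [15.5, -0.4, 3, -9.3]
    - [15.5, -0.4, 6, -9.3]

```text
t: 3.0
position: [0.4516, 0.09, 0.1708]
tool_rot: [0.0, 0.788, 0.616, 0.001]
wrist_force: [-0.5, -0.3, 0.2]
finger_gap: 0.0857
grip_force: 0.0
```

```bash
python3 -c "
from go import *
plan((.451,.09,.126,76))
S=cam('side');cv2.imwrite('pics/g1.png',cv2.resize(S['pixels'][140:240,190:320],None,fx=5,fy=5,interpolation=2))
for d in env.look_for('bottle_b','side')[:4]: print(d['confidence'],w(S,d['at']))"
```

```text
t 3.0 pos [0.4516 0.09   0.1708] yaw 76.0 q [ 0.01  0.13 -0.3   1.14  0.    1.83] F [-0.5 -0.3  0.2]
[ 0.451  0.09   0.126 76.   ] -> [-0.02 -0.07  4.48] 0.0
0.83 [0.50683034 0.28675019 0.06648996]
0.75 [0.4479192  0.06959776 0.08798298]
0.72 [0.63686715 0.03872552 0.09338176]
```

Descend and close.

Call:
move_arm:
  moves:
    - [0, 0, 1.5, 0]
    - [0, 0, 3, 0]
    - [0, 0, 4.2, 0]
    - [0, 0, 4.5, 0]
    - [0, 0, 4.5, 0]

```text
t: 3.6
position: [0.4509, 0.0873, 0.1272]
tool_rot: [0.0, 0.789, 0.614, 0.0]
wrist_force: [0.0, 0.3, -0.3]
finger_gap: 0.0859
grip_force: 0.0
```

Call:
move_arm:
  moves:
    - [0, 0, 0, 0]
    - [0, 0, 0, 0]
    - [0, 0, 0, 0]
    - [0, 0, 0, 0]
    - [0, 0, 0, 0]
  hand: 0

```text
t: 4.1
position: [0.4501, 0.0881, 0.127]
tool_rot: [-0.001, 0.789, 0.614, 0.0]
wrist_force: [-5.0, 1.8, 11.3]
finger_gap: 0.0281
grip_force: 62.4
```

```bash
python3 -c "
from go import *
s=env.get_state();print(s['finger_gap'],s['grip_force'])
r2=rk(0,.007,0)
plan((.451,.09,.22,76),(.56,-.03,.22,76),(*r2[:2],.20,76))"
```

```text
0.028106442656476428 62.36429627635516
t 4.1 pos [0.4501 0.0881 0.127 ] yaw 75.8 q [ 0.01  0.16 -0.38  1.03  0.    1.83] F [-5.   1.8 11.3]
[ 0.451  0.09   0.22  76.   ] -> [ 0.22  0.04 -9.3 ] -0.2
[ 5.6e-01 -3.0e-02  2.2e-01  7.6e+01] -> [-8.75 13.54 -9.31] -0.2
[ 6.218e-01 -7.000e-03  2.000e-01  7.600e+01] -> [-5.01 18.97 -7.31] -0.2
```

Call:
move_arm:
  moves:
    - [0, 0, -2, 0]
    - [0, 0, -5, 0]
    - [0, 0, -8.5, 0]
    - [-2, 3, -9.3, 0]
    - [-4.5, 7, -9.3, 0]

```text
t: 4.6
position: [0.508, 0.0272, 0.2218]
tool_rot: [0.001, 0.788, 0.615, 0.001]
wrist_force: [1.3, 0.6, -2.2]
finger_gap: 0.0282
grip_force: 61.5
```

```bash
python3 -c "
from go import *
s=env.get_state();print(s['finger_gap'],s['grip_force'])
r2=rk(0,.007,0)
plan((.56,-.03,.22,76),(*r2[:2],.20,76),(*r2[:2],.143,76))"
```

```text
0.028183831146795256 61.54241077514598
t 4.6 pos [0.508  0.0272 0.2218] yaw 76.0 q [-0.11  0.19 -0.1   1.28  0.    1.7 ] F [ 1.3  0.6 -2.2]
[ 5.6e-01 -3.0e-02  2.2e-01  7.6e+01] -> [-4.29  6.44  0.2 ] -0.0
[ 6.218e-01 -7.000e-03  2.000e-01  7.600e+01] -> [-0.56 11.86  2.23] -0.0
[ 6.218e-01 -7.000e-03  1.430e-01  7.600e+01] -> [-0.57 11.84  7.93] -0.0
```

Call:
move_arm:
  moves:
    - [-2.5, 4, 0, 0]
    - [-3, 7.5, 0, 0]
    - [-2, 10.5, 0, 0]
    - [-0.6, 11.8, 0.5, 0]
    - [-0.6, 11.85, 2, 0]

```text
t: 5.1
position: [0.6232, -0.0076, 0.199]
tool_rot: [0.0, 0.789, 0.614, 0.001]
wrist_force: [1.0, 0.6, -2.2]
finger_gap: 0.0281
grip_force: 61.7
```

```bash
python3 -c "
from go import *
r2=rk(0,.007,0)
plan((*r2[:2],.134,76))
S=cam('side');T=cam('top')
a=cv2.resize(S['pixels'][150:280,240:330],None,fx=4.4,fy=4.4,interpolation=2);b=cv2.resize(T['pixels'][110:220,225:315],(396,572),interpolation=2)
cv2.imwrite('pics/g2.png',np.hstack([a,b]))"
```

```text
t 5.1 pos [ 0.6232 -0.0076  0.199 ] yaw 75.8 q [-0.15  0.39  0.14  1.31  0.    1.67] F [ 1.   0.6 -2.2]
[ 6.218e-01 -7.000e-03  1.340e-01  7.600e+01] -> [ 0.02 -0.16  6.49] -0.2
```

View pics/g2.png

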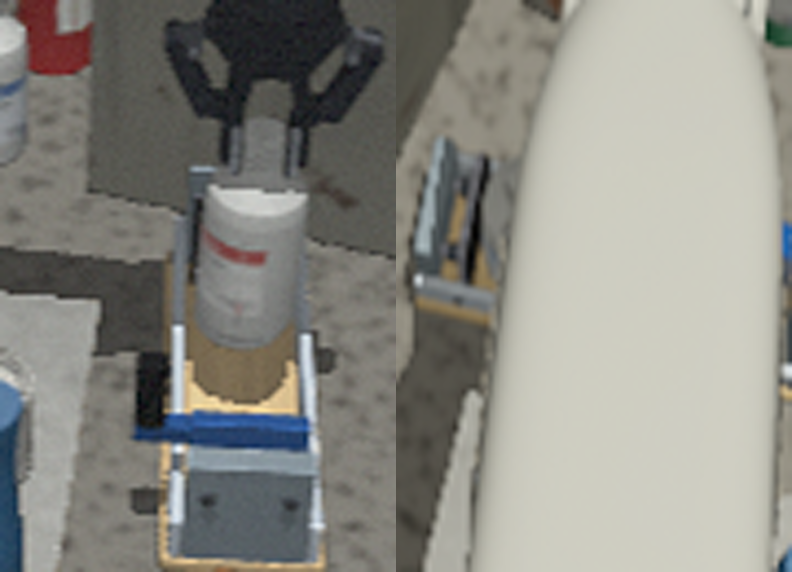

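The side view shows bottle b upright in the gripper, centred over the channel at (255,260) and clear of the presser. Lower it.

Call:
move_arm:
  moves:
    - [0, -0.15, 2, 0]
    - [0, -0.15, 4, 0]
    - [0, -0.15, 5.3, 0]
    - [0, -0.15, 6, 0]
    - [0, -0.15, 6.3, 0]

```text
t: 5.7
position: [0.6191, -0.0076, 0.1363]
tool_rot: [-0.0, 0.789, 0.614, -0.0]
wrist_force: [-0.4, -1.4, -2.7]
finger_gap: 0.028
grip_force: 61.7
```

Call:
move_arm:
  moves:
    - [0, 0, 0, 0]
    - [0, 0, 0.1, 0]
    - [0, 0, 0.2, 0]
    - [0, 0, 0.2, 0]
    - [0, 0, 0.2, 0]

```text
t: 6.2
position: [0.6195, -0.0076, 0.1345]
tool_rot: [0.0, 0.789, 0.614, 0.0]
wrist_force: [-0.1, -0.6, -1.0]
finger_gap: 0.0279
grip_force: 61.7
```

Call:
move_arm:
  moves:
    - [0, 0, 0.1, 0]
    - [0, 0, 0.1, 0]
    - [0, 0, 0.1, 0]
    - [0, 0, 0.1, 0]
    - [0, 0, 0.1, 0]

```text
t: 6.7
position: [0.6196, -0.0075, 0.1342]
tool_rot: [0.0, 0.789, 0.614, 0.001]
wrist_force: [-2.6, -0.2, 5.1]
finger_gap: 0.028
grip_force: 62.8
```

Call:
move_arm:
  moves:
    - [0, 0, 0, 0]
    - [0, 0, 0, 0]
    - [0, 0, 0, 0]
    - [0, 0, 0, 0]
    - [0, 0, -1.5, 0]
  hand: 1

```text
t: 7.2
position: [0.6185, -0.0075, 0.1466]
tool_rot: [-0.001, 0.789, 0.614, -0.001]
wrist_force: [-0.2, 0.3, 0.7]
finger_gap: 0.0856
grip_force: 0.0
```

```bash
python3 -c "
from go import *
plan((.622,-.007,.235,76),(.45,-.01,.235,76),(.40,.25,.235,76),(.5035,.3135,.235,76))"
```

```text
t 7.2 pos [ 0.6185 -0.0075  0.1466] yaw 75.8 q [-0.15  0.41  0.03  1.19  0.    1.67] F [-0.2  0.3  0.7]
[ 6.22e-01 -7.00e-03  2.35e-01  7.60e+01] -> [ 0.13  0.3  -8.84] -0.2
[ 4.50e-01 -1.00e-02  2.35e-01  7.60e+01] -> [ -4.38 -16.3   -8.78] -0.2
[ 0.4    0.25   0.235 76.   ] -> [ 19.6  -27.53  -8.75] -0.2
[ 0.5035  0.3135  0.235  76.    ] -> [ 28.3  -19.05  -8.79] -0.2
```

Call:
move_arm:
  moves:
    - [0, 0, -4, 0]
    - [0, 0, -8.8, 0]
    - [-0.5, -5, -8.8, 0]
    - [0, -10, -8.8, 0]
    - [1, -15, -8.8, 0]

```text
t: 7.7
position: [0.4763, 0.0382, 0.2362]
tool_rot: [0.0, 0.789, 0.614, 0.0]
wrist_force: [-0.0, 1.1, 0.8]
finger_gap: 0.0858
grip_force: 0.0
```

```bash
python3 -c "
from go import *
plan((.41,.25,.235,76),(.5035,.3135,.235,76))
T=cam('top');S=cam('side')
for n,c in (('top',T),('side',S)):
  for d in env.look_for('bottle_b',n)[:4]: P=w(c,d['at']);print(n,d['confidence'],P.round(3),np.round(proj(c,P)))"
```

```text
t 7.7 pos [0.4763 0.0382 0.2362] yaw 75.7 q [-0.1   0.13 -0.13  1.31  0.    1.72] F [-0.   1.1  0.8]
[ 0.41   0.25   0.235 76.   ] -> [ 18.89 -11.65   0.12] -0.3
[ 0.5035  0.3135  0.235  76.    ] -> [27.35 -4.15  0.13] -0.3
top 0.6 [0.495 0.306 0.106] [178. 197.]
side 0.93 [0.505 0.294 0.09 ] [238. 164.]
side 0.87 [0.64  0.051 0.128] [297. 195.]
side 0.86 [ 0.616 -0.026  0.093] [295. 222.]
```

Call:
move_arm:
  moves:
    - [3.5, -3.5, 0, 0]
    - [7.5, -6.5, 0, 0]
    - [11.5, -9, 0, 0]
    - [16, -11, 0, 0]
    - [20, -10, 0, 0]

```text
t: 8.4
position: [0.4289, 0.2592, 0.2369]
tool_rot: [-0.0, 0.789, 0.615, 0.0]
wrist_force: [0.3, -1.3, 0.3]
finger_gap: 0.0853
grip_force: 0.0
```

```bash
python3 -c "
from go import *
plan((.5035,.3135,.235,76),(.5035,.3135,.17,76),(.5035,.3135,.122,76))"
```

```text
t 8.4 pos [0.4289 0.2592 0.2369] yaw 75.9 q [ 0.38  0.17 -0.08  1.32  0.    2.19] F [ 0.3 -1.3  0.3]
[ 0.5035  0.3135  0.235  76.    ] -> [7.09 5.91 0.2 ] -0.1
[ 0.5035  0.3135  0.17   76.    ] -> [7.09 5.91 6.7 ] -0.1
[ 0.5035  0.3135  0.122  76.    ] -> [ 7.08  5.91 11.5 ] -0.1
```

Call:
move_arm:
  moves:
    - [3.5, 3, 0, 0]
    - [6.5, 5.4, 0, 0]
    - [7.1, 5.9, 2, 0]
    - [7.1, 5.9, 5, 0]
    - [7.1, 5.9, 7, 0]

```text
t: 8.9
position: [0.5058, 0.3112, 0.1633]
tool_rot: [-0.0, 0.789, 0.614, -0.001]
wrist_force: [0.5, -0.2, -0.6]
finger_gap: 0.0858
grip_force: 0.0
```

```bash
python3 -c "
from go import *
plan((.5035,.3135,.122,76))
S=cam('side');cv2.imwrite('pics/g3.png',cv2.resize(S['pixels'][100:200,200:290],None,fx=6,fy=6,interpolation=2))"
```

```text
t 8.9 pos [0.5058 0.3112 0.1633] yaw 75.8 q [ 0.41  0.36 -0.    1.21 -0.    2.23] F [ 0.5 -0.2 -0.6]
[ 0.5035  0.3135  0.122  76.    ] -> [ 0.17 -0.27  4.13] -0.2
```

View pics/g3.png

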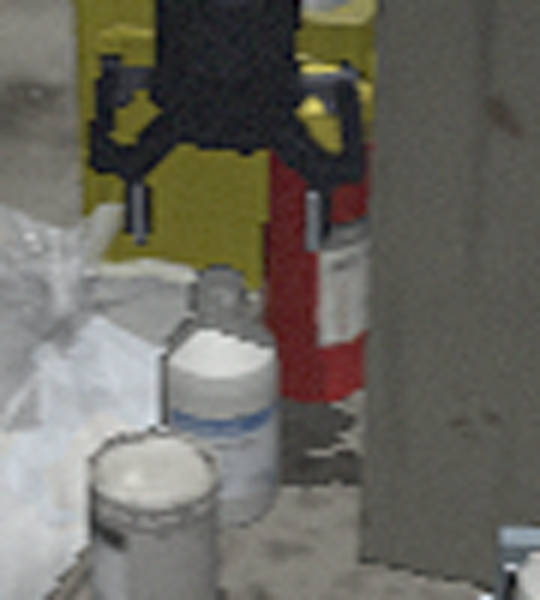

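The gripper straddles c's cap: fingers at x≈138 and 318, cap at 222. Can and cabinet are clear. Descend and grip.

Call:
move_arm:
  moves:
    - [0.1, -0.2, 1.5, 0]
    - [0.15, -0.25, 3, 0]
    - [0.15, -0.25, 4, 0]
    - [0.15, -0.25, 4.1, 0]
    - [0.15, -0.25, 4.1, 0]

```text
t: 9.45
position: [0.503, 0.3131, 0.1255]
tool_rot: [0.0, 0.789, 0.614, 0.0]
wrist_force: [1.4, 0.0, -0.0]
finger_gap: 0.0857
grip_force: 0.0
```

Call:
move_arm:
  moves:
    - [0, 0, 0, 0]
    - [0, 0, 0, 0]
    - [0, 0, 0, 0]
    - [0, 0, 0, 0]
    - [0, 0, 0, 0]
  hand: 0

```text
t: 9.95
position: [0.5024, 0.3133, 0.1259]
tool_rot: [-0.0, 0.789, 0.614, 0.0]
wrist_force: [-2.9, -0.0, 4.6]
finger_gap: 0.0274
grip_force: 59.4
```

```bash
python3 -c "
from go import *
plan((.5035,.3135,.235,76),(.41,.24,.235,76),(.41,.10,.235,76),(.44,-.03,.235,76))"
```

```text
t 9.95 pos [0.5024 0.3133 0.1259] yaw 75.8 q [ 0.42  0.38 -0.08  1.11  0.    2.23] F [-2.9 -0.   4.6]
[ 0.5035  0.3135  0.235  76.    ] -> [  0.06   0.11 -10.91] -0.2
[ 0.41   0.24   0.235 76.   ] -> [ -9.36  -7.16 -10.92] -0.2
[ 0.41   0.1    0.235 76.   ] -> [-22.93  -3.73 -10.93] -0.2
[ 4.40e-01 -3.00e-02  2.35e-01  7.60e+01] -> [-34.8    2.37 -10.93] -0.2
```

Call:
move_arm:
  moves:
    - [0, 0, -3, 0]
    - [0, 0, -7.5, 0]
    - [-0.5, -0.5, -12, 0]
    - [-3, -2.5, -14.5, 0]
    - [-6, -5, -14.5, 0]

```text
t: 10.45
position: [0.4403, 0.2675, 0.2733]
tool_rot: [0.001, 0.789, 0.614, 0.003]
wrist_force: [0.0, 0.0, -0.7]
finger_gap: 0.0276
grip_force: 60.0
```

```bash
python3 -c "
from go import *
plan((.41,.24,.27,76),(.41,.10,.27,76),(.44,-.03,.27,76))"
```

```text
t 10.45 pos [0.4403 0.2675 0.2733] yaw 75.8 q [ 0.38  0.19  0.03  1.41 -0.    2.2 ] F [ 0.   0.  -0.7]
[ 0.41  0.24  0.27 76.  ] -> [-3.41 -2.27  0.3 ] -0.2
[ 0.41  0.1   0.27 76.  ] -> [-16.98   1.16   0.28] -0.2
[ 4.4e-01 -3.0e-02  2.7e-01  7.6e+01] -> [-28.85   7.25   0.27] -0.2
```

Call:
move_arm:
  moves:
    - [-4, -2, 0, 0]
    - [-8.5, -1.2, 0, 0]
    - [-13, 0, 0, 0]
    - [-17.5, 1.5, 0, 0]
    - [-22, 4, 0, 0]

```text
t: 10.95
position: [0.4225, 0.0441, 0.2707]
tool_rot: [0.0, 0.789, 0.615, 0.0]
wrist_force: [0.5, 0.4, -1.6]
finger_gap: 0.0275
grip_force: 60.2
```

```bash
python3 -c "
from go import *
r=rk(0,-.062,0)
plan((.44,-.03,.27,76),(.52,-.08,.23,76),(*r[:2],.21,76),(*r[:2],.138,76))"
```

```text
t 10.95 pos [0.4225 0.0441 0.2707] yaw 75.9 q [-0.09  0.03 -0.15  1.38  0.    1.72] F [ 0.5  0.4 -1.6]
[ 4.4e-01 -3.0e-02  2.7e-01  7.6e+01] -> [-6.76  3.5   0.07] -0.1
[ 0.52 -0.08  0.23 76.  ] -> [-9.66 12.48  4.08] -0.1
[ 6.051e-01 -7.400e-02  2.100e-01  7.600e+01] -> [-6.99 20.59  6.08] -0.1
[ 6.051e-01 -7.400e-02  1.380e-01  7.600e+01] -> [-7.   20.58 13.28] -0.1
```

Call:
move_arm:
  moves:
    - [-4, 2, 0, 0]
    - [-7.5, 5.5, 0, 0]
    - [-9.5, 10, 1, 0]
    - [-9, 14.5, 2.5, 0]
    - [-7.5, 18.5, 4, 0]

```text
t: 11.45
position: [0.5861, -0.0748, 0.2296]
tool_rot: [0.0, 0.79, 0.613, -0.0]
wrist_force: [0.3, -0.8, -0.3]
finger_gap: 0.0274
grip_force: 67.8
```

```bash
python3 -c "
from go import *
r=rk(0,-.062,0)
S=cam('side')
for d in env.look_for('bottle_b','side')[:4]: P=w(S,d['at']);print(d['confidence'],P.round(3),np.round(proj(S,P)))
plan((*r[:2],.21,76),(*r[:2],.141,76))"
```

```text
0.8 [ 0.578 -0.09   0.187] [290. 212.]
0.51 [ 0.634 -0.035  0.047] [301. 235.]
t 11.55 pos [ 0.5876 -0.0729  0.2256] yaw 75.8 q [-0.27  0.34  0.12  1.36  0.    1.55] F [-1.  -0.4 -2.3]
[ 6.051e-01 -7.400e-02  2.100e-01  7.600e+01] -> [0.33 1.73 1.55] -0.2
[ 6.051e-01 -7.400e-02  1.410e-01  7.600e+01] -> [0.33 1.77 8.45] -0.2
```

Call:
move_arm:
  moves:
    - [0.3, 1.2, 0, 0]
    - [0.3, 1.7, 1, 0]
    - [0.3, 1.7, 2, 0]
    - [0.3, 1.7, 2.2, 0]
    - [0.3, 1.7, 2.2, 0]

```text
t: 12.05
position: [0.601, -0.0737, 0.2079]
tool_rot: [-0.0, 0.789, 0.614, -0.0]
wrist_force: [-0.0, 0.4, -1.2]
finger_gap: 0.0275
grip_force: 67.8
```

```bash
python3 -c "
from go import *
r=rk(0,-.062,0)
plan((*r[:2],.141,76))"
```

```text
t 12.05 pos [ 0.601  -0.0737  0.2079] yaw 75.8 q [-0.26  0.36  0.11  1.32 -0.    1.56] F [-0.   0.4 -1.2]
[ 6.051e-01 -7.400e-02  1.410e-01  7.600e+01] -> [0.08 0.42 6.69] -0.2
```

Call:
move_arm:
  moves:
    - [0, 0.4, 1.5, 0]
    - [0, 0.4, 3.2, 0]
    - [0, 0.4, 4.6, 0]
    - [0, 0.4, 5.6, 0]
    - [0, 0.4, 6.2, 0]

```text
t: 12.55
position: [0.6077, -0.0754, 0.1482]
tool_rot: [0.003, 0.789, 0.614, 0.002]
wrist_force: [6.2, -2.1, 2.1]
finger_gap: 0.0277
grip_force: 69.0
```

```bash
python3 -c "
from go import *
r=rk(0,-.063,0)
plan((*r[:2],.138,76))"
```

```text
t 12.55 pos [ 0.6077 -0.0754  0.1482] yaw 75.8 q [-0.26  0.39  0.01  1.18  0.    1.56] F [ 6.2 -2.1  2.1]
[ 6.049e-01 -7.490e-02  1.380e-01  7.600e+01] -> [-0.02 -0.29  1.01] -0.2
```

Call:
move_arm:
  moves:
    - [0, 0, 0, 0]
    - [0, 0, 0, 0]
    - [0, 0, 0, 0]
    - [0, 0, 0, 0]
    - [0, 0, 0, 0]

```text
t: 13.05
position: [0.6069, -0.0752, 0.1475]
tool_rot: [0.002, 0.789, 0.614, 0.001]
wrist_force: [5.8, -1.5, -0.8]
finger_gap: 0.0271
grip_force: 66.6
```

```bash
python3 -c "
from go import *
r=rk(0,-.063,0)
plan((*r[:2],.138,76))
S=cam('side');cv2.imwrite('pics/g4.png',cv2.resize(S['pixels'][185:290,250:340],None,fx=5.7,fy=5.7,interpolation=2))"
```

```text
t 13.05 pos [ 0.6069 -0.0752  0.1475] yaw 75.8 q [-0.26  0.39  0.01  1.18  0.    1.56] F [ 5.8 -1.5 -0.8]
[ 6.049e-01 -7.490e-02  1.380e-01  7.600e+01] -> [-0.03 -0.21  0.95] -0.2
```

View pics/g4.png

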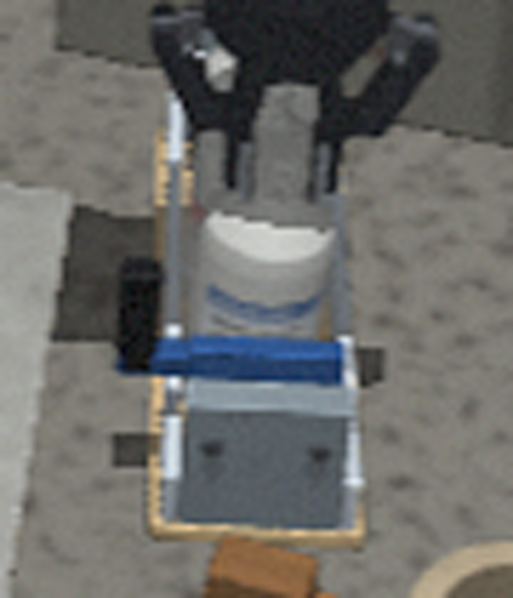

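In the picture, c's body spans x 203–335 and looks centred in the channel. A bright spot at (218,65) and a grey shape at (210,165) behind it may be b's cap off to the left, so I'll check that against projections.

```bash
python3 -c "
from go import *
S=cam('side');k=lambda P:((np.array(proj(S,P))-[250,185])*5.7).round()
for n,y in (('a',.076),('b',.006),('c',-.063)):
  for z in (.161,.139,.012): print(n,z,k(rk(0,y,z)), k(rk(-.033,y,z)),k(rk(.033,y,z)))
s=env.get_state();print(k(s['position']))
for d in env.look_for('bottle_b','side')[:4]: P=w(S,d['at']);print(d['confidence'],P.round(3),k(P))
T=cam('top')
for d in env.look_for('bottle_b','top')[:4]: P=w(T,d['at']);print(d['confidence'],P.round(3))
"
```

```text
a 0.161 [265.  -6.] [201.  -8.] [330.  -3.]
a 0.139 [262.  29.] [198.  26.] [326.  32.]
a 0.012 [246. 216.] [185. 213.] [306. 219.]
b 0.161 [269.  78.] [202.  75.] [336.  81.]
b 0.139 [265. 113.] [199. 110.] [332. 116.]
b 0.012 [248. 303.] [185. 300.] [311. 306.]
c 0.161 [272. 167.] [202. 164.] [342. 170.]
c 0.139 [269. 203.] [200. 200.] [338. 206.]
c 0.012 [250. 395.] [185. 392.] [316. 398.]
[274. 189.]
0.56 [ 0.596 -0.012  0.117] [215. 157.]
0.54 [0.619 0.048 0.119] [229.  78.]
0.82 [0.63  0.061 0.121]
0.77 [0.611 0.011 0.121]
```

Projections explain it: the bright spot is a's shoulder and the grey strip is b's body, both where expected. The 6 N along rack +x suggests c is brushing the front rail, so ease towards +x and read the force.

Call:
move_arm:
  moves:
    - [0, 0.1, 0, 0]
    - [0, 0.2, 0, 0]
    - [0, 0.2, 0, 0]
    - [0, 0.2, 0, 0]
    - [0, 0.2, 0, 0]

```text
t: 13.8
position: [0.6079, -0.0754, 0.1466]
tool_rot: [0.0, 0.789, 0.614, 0.0]
wrist_force: [4.8, -2.0, 2.6]
finger_gap: 0.0275
grip_force: 67.7
```

Call:
move_arm:
  moves:
    - [0, 0.15, 0, 0]
    - [0, 0.3, 0, 0]
    - [0, 0.3, 0, 0]
    - [0, 0.3, 0, 0]
    - [0, 0.3, 0, 0]

```text
t: 14.3
position: [0.6102, -0.0759, 0.1459]
tool_rot: [-0.0, 0.789, 0.614, -0.0]
wrist_force: [-0.8, 0.2, -2.4]
finger_gap: 0.0279
grip_force: 68.8
```

```bash
python3 -c "
from go import *
S=cam('side');k=lambda P:((np.array(proj(S,P))-[250,185])*5.7).round()
for d in env.look_for('bottle_c','side')[:4]: P=w(S,d['at']);print(d['confidence'],P.round(3),k(P))
plan((.6,-.07,.14,76)); print(np.round(env.get_state()['ft_torque'],2))
im=S['pixels']
c1=np.array(proj(S,rk(0,-.063,.10)));print(c1)
for v in (228,232,236): print(v,im[v,278:315].mean(1).astype(int).tolist())
"
```

```text
0.47 [ 0.595 -0.01   0.118] [213. 155.]
0.42 [0.649 0.04  0.119] [290.  81.]
t 14.4 pos [ 0.6104 -0.076   0.1461] yaw 75.8 q [-0.26  0.4   0.02  1.19 -0.    1.56] F [-0.6  0.1 -2.6]
[ 6.0e-01 -7.0e-02  1.4e-01  7.6e+01] -> [ 0.32 -1.15  0.61] -0.2
[ 0.06 -0.07  0.  ]
[296.1449915  231.36461388]
228 [94, 101, 111, 105, 99, 103, 105, 112, 127, 139, 145, 150, 166, 185, 195, 199, 200, 200, 201, 202, 202, 202, 199, 198, 199, 193, 191, 188, 187, 175, 137, 110, 98, 64, 102, 125, 124]
232 [57, 99, 114, 101, 100, 115, 115, 116, 125, 128, 131, 132, 135, 143, 149, 149, 151, 155, 154, 156, 158, 152, 152, 153, 146, 147, 139, 137, 129, 120, 103, 109, 103, 82, 101, 125, 130]
236 [70, 103, 112, 102, 98, 103, 108, 118, 115, 104, 85, 107, 129, 141, 138, 139, 139, 140, 137, 135, 134, 134, 132, 135, 130, 126, 124, 122, 108, 95, 96, 108, 113, 116, 123, 124, 124]
```

Call:
move_arm:
  moves:
    - [0, 0, 0.4, 0]
    - [0, 0, 0.7, 0]
    - [0, 0, 0.9, 0]
    - [0, 0, 0.9, 0]
    - [0, 0, 0.9, 0]

```text
t: 14.9
position: [0.6108, -0.0761, 0.1387]
tool_rot: [0.001, 0.789, 0.614, 0.001]
wrist_force: [-3.2, 0.4, 11.0]
finger_gap: 0.0279
grip_force: 70.9
```

Call:
move_arm:
  moves:
    - [0, 0, 0, 0]
    - [0, 0, 0, 0]
    - [0, 0, 0, 0]
    - [0, 0, 0, 0]
    - [0, 0, -2, 0]
  hand: 1

```text
t: 15.4
position: [0.6094, -0.0758, 0.1549]
tool_rot: [-0.002, 0.789, 0.614, -0.001]
wrist_force: [-0.3, 0.8, -0.0]
finger_gap: 0.0853
grip_force: 0.0
```

Call:
move_arm:
  moves:
    - [0, 0, -4, 0]
    - [0, 0, -8, 0]
    - [0, -4, -8, 0]
    - [0, -8.5, -8, 0]
    - [0, -13.5, -8, 0]

```text
t: 15.9
position: [0.4788, -0.0428, 0.2369]
tool_rot: [0.0, 0.789, 0.614, 0.0]
wrist_force: [0.0, -0.3, -0.5]
finger_gap: 0.0851
grip_force: 0.0
```

```bash
python3 -c "
from go import *
S=cam('side');T=cam('top')
a=cv2.resize(S['pixels'][170:320,250:330],(400,600),interpolation=2);b=cv2.resize(T['pixels'][125:200,220:320],(400,300),interpolation=2)
cv2.imwrite('pics/g5.png',np.hstack([a,np.vstack([b,cv2.resize(T['pixels'][145:205,320:400],(400,300),interpolation=2)])]))
for n,c in (('side',S),('top',T)):
  for d in env.look_for('bottle_c',n)[:4]: P=w(c,d['at']);print(n,round(d['confidence'],2),P.round(3),np.round(proj(c,P)))
plan((.543,-.282,.25,62))"
```

```text
side 0.84 [ 0.619 -0.016  0.125] [296. 211.]
side 0.74 [0.641 0.051 0.131] [298. 194.]
side 0.58 [ 0.596 -0.081  0.119] [294. 228.]
top 0.63 [0.63 0.06 0.12] [255. 152.]
top 0.61 [ 0.608 -0.001  0.117] [274. 158.]
t 16.1 pos [ 0.4791 -0.0427  0.238 ] yaw 75.8 q [-0.26  0.14 -0.12  1.31  0.    1.55] F [ 1.2 -0.3 -0.2]
[ 0.543 -0.282  0.25  62.   ] -> [-21.64  12.06  -1.18] 13.8
```

View pics/g5.png

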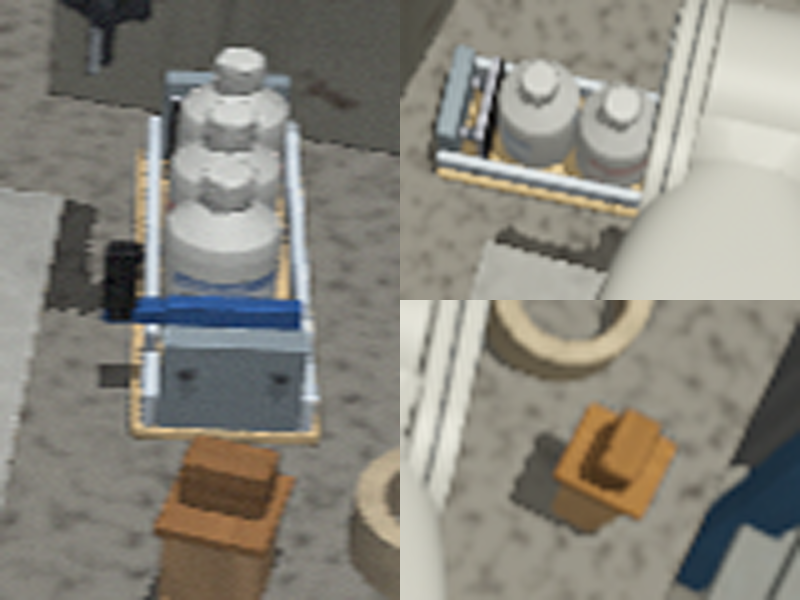

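All three bottles stand upright in line, with caps at crop x 240, 232 and 226, and the wedge is unchanged. Next I'll push the presser's ear from its −y side with shut fingers.

```bash
python3 -c "
from go import *
S=cam('side')
for n,u,v in (('c',295.2,212.5),('b',296.4,197.5),('a',298,184.5)):
  q=ray(S,u,v,.161)[:2]-p[:2]; print(n,(q@[np.cos(p[2]),np.sin(p[2])]).round(4),(q@[-np.sin(p[2]),np.cos(p[2])]).round(4))
a=rk(-.072,-.155,.2); b=rk(-.072,-.155,.078); c=rk(-.072,-.105,.078)
plan((*a,76),(*b,76),(*c,76))"
```

```text
c -0.0068 -0.0556
b -0.002 0.0114
a 0.0041 0.074
t 16.15 pos [ 0.4801 -0.043   0.2378] yaw 75.8 q [-0.26  0.14 -0.12  1.31 -0.    1.55] F [ 1.  -0.6  1.1]
[ 0.5128 -0.1469  0.2    76.    ] -> [-9.26  5.71  3.79] -0.2
[ 0.5128 -0.1469  0.078  76.    ] -> [-9.26  5.69 15.99] -0.2
[ 0.5249 -0.0983  0.078  76.    ] -> [-4.26  5.67 15.99] -0.2
```

Call:
move_arm:
  moves:
    - [-3, 3.5, 0, 0]
    - [-7, 5.5, 0, 0]
    - [-9.3, 5.7, 1, 0]
    - [-9.3, 5.7, 5, 0]
    - [-9.3, 5.7, 9, 0]
  hand: 0

```text
t: 16.65
position: [0.5138, -0.149, 0.146]
tool_rot: [0.001, 0.79, 0.614, 0.0]
wrist_force: [-0.4, -0.1, -0.3]
finger_gap: 0.0126
grip_force: 0.0
```

```bash
python3 -c "
from go import *
b=rk(-.072,-.155,.078); c=rk(-.072,-.105,.078)
plan((*b,76),(*c,76))"
```

```text
t 16.65 pos [ 0.5138 -0.149   0.146 ] yaw 75.7 q [-0.44  0.27 -0.18  1.11  0.    1.38] F [-0.4 -0.1 -0.3]
[ 0.5128 -0.1469  0.078  76.    ] -> [ 0.18 -0.15  6.8 ] -0.3
[ 0.5249 -0.0983  0.078  76.    ] -> [ 5.18 -0.19  6.79] -0.3
```

Call:
move_arm:
  moves:
    - [0, 0, 2, 0]
    - [0, 0, 4, 0]
    - [0, -0.1, 6, 0]
    - [0.1, -0.1, 6.8, 0]
    - [0.6, -0.1, 6.8, 0]

```text
t: 17.15
position: [0.5129, -0.1413, 0.078]
tool_rot: [-0.001, 0.789, 0.614, -0.001]
wrist_force: [-0.8, -0.9, -0.1]
finger_gap: -0.0
grip_force: 0.0
```

Call:
move_arm:
  moves:
    - [0.4, 0, 0, 0]
    - [0.8, 0, 0, 0]
    - [1.2, 0, 0, 0]
    - [1.6, 0, 0, 0]
    - [2, 0, 0, 0]

```text
t: 17.65
position: [0.5178, -0.1213, 0.0797]
tool_rot: [0.0, 0.789, 0.614, 0.0]
wrist_force: [-0.1, -1.0, 1.3]
finger_gap: 0.0001
grip_force: 0.0
```

```bash
python3 -c "
from go import *
q=np.array(env.get_state()['position'])[:2]-p[:2]; print((q@[np.cos(p[2]),np.sin(p[2])]).round(4),(q@[-np.sin(p[2]),np.cos(p[2])]).round(4))
S=cam('side')
for o in ('presser','bottle_b'):
  for d in env.look_for(o,'side')[:4]: P=w(S,d['at']);print(o,round(d['confidence'],2),P.round(3),np.round(proj(S,P)))
plan()"
```

```text
-0.0733 -0.129
presser 0.64 [ 0.584 -0.125  0.085] [293. 249.]
bottle_b 0.66 [0.644 0.05  0.13 ] [299. 194.]
bottle_b 0.61 [ 0.6   -0.088  0.122] [296. 229.]
bottle_b 0.49 [ 0.623 -0.016  0.133] [298. 208.]
t 17.8 pos [ 0.5177 -0.1213  0.0794] yaw 75.8 q [-0.39  0.32 -0.3   0.95  0.    1.43] F [0.  0.5 0.4]
```

Call:
move_arm:
  moves:
    - [0.4, 0, 0, 0]
    - [0.8, 0, 0, 0]
    - [1.2, 0, 0, 0]
    - [1.5, 0, 0, 0]
    - [1.8, 0, 0, 0]

```text
t: 18.3
position: [0.5221, -0.1041, 0.0793]
tool_rot: [0.0, 0.789, 0.614, -0.0]
wrist_force: [-0.6, -2.3, 1.7]
finger_gap: 0.0003
grip_force: 0.0
```

Call:
move_arm:
  moves:
    - [0.15, 0, 0, 0]
    - [0.3, 0, 0, 0]
    - [0.45, 0, 0, 0]
    - [0.6, 0, 0, 0]
    - [0.6, 0, 0, 0]

```text
t: 18.8
position: [0.5235, -0.0985, 0.0793]
tool_rot: [0.0, 0.789, 0.614, -0.0]
wrist_force: [-1.0, -4.9, 2.0]
finger_gap: -0.0
grip_force: 0.0
```

```bash
cat >> go.py <<'E'
def inrack(P):
    q=np.array(P)[:2]-p[:2]; return np.round([q@[np.cos(p[2]),np.sin(p[2])],q@[-np.sin(p[2]),np.cos(p[2])]],4)
E
python3 -c "
from go import *
print(inrack(env.get_state()['position']))
S=cam('side')
for o in ('presser','bottle_b'):
  for d in env.look_for(o,'side')[:4]: P=w(S,d['at']);print(o,round(d['confidence'],2),P.round(3),inrack(P))
plan()"
```

```text
[-0.0733 -0.1055]
presser 0.84 [ 0.593 -0.105  0.08 ] [-0.0047 -0.0951]
bottle_b 0.85 [ 0.623 -0.011  0.131] [0.0025 0.0034]
bottle_b 0.77 [0.64  0.054 0.132] [0.0028 0.0711]
bottle_b 0.56 [ 0.606 -0.078  0.125] [ 0.002  -0.0659]
t 18.95 pos [ 0.5235 -0.0985  0.0793] yaw 75.8 q [-0.34  0.32 -0.3   0.95 -0.    1.48] F [-1.6 -5.1  0.8]
```

Call:
move_arm:
  moves:
    - [0.15, 0, 0, 0]
    - [0.3, 0, 0, 0]
    - [0.3, 0, 0, 0]
    - [-0.5, 0, 0, 0]
    - [-2, 0, 0, 0]

```text
t: 19.45
position: [0.5184, -0.1174, 0.0791]
tool_rot: [-0.0, 0.788, 0.615, 0.0]
wrist_force: [0.2, 0.1, -0.5]
finger_gap: 0.0001
grip_force: 0.0
```

Call:
move_arm:
  moves:
    - [-2.5, 0, -3, 0]
    - [-4, 0, -8, 0]
    - [-5, 0, -13, 0]
    - [-9, 0, -15, 2]
    - [-13, 0, -16, 4]

```text
t: 19.95
position: [0.4867, -0.2455, 0.2425]
tool_rot: [0.002, 0.81, 0.586, 0.001]
wrist_force: [0.7, -1.1, -0.8]
finger_gap: -0.0004
grip_force: 0.0
```

```bash
python3 -c "
from go import *
S=cam('side');T=cam('top')
for n,c in (('side',S),('top',T)):
 for o in ('presser','bottle_b','wedge','wedge_grip'):
  for d in env.look_for(o,n)[:3]: P=w(c,d['at']);print(n,o,round(d['confidence'],2),P.round(3),inrack(P))
from rect import rect
pw=np.array([.543,-.282,np.radians(-26)])
cv2.imwrite('pics/w.png',np.hstack([np.vstack([rect(S,pw,.126,4,.05,.05),rect(S,pw,.086,4,.05,.05)]) if 0 else np.vstack([rect(T,pw,.086,3.7,.05,.05),rect(S,pw,.086,3.7,.05,.05)]),np.vstack([rect(T,np.load('rack.npy')+[*(rk(0,-.11,0)-rk(0,0,0))[:2],0],.092,3.7,.05,.05),rect(S,np.load('rack.npy')+[*(rk(0,-.11,0)-rk(0,0,0))[:2],0],.092,3.7,.05,.05)])]))
plan((.543,-.282,.25,62))"
```

```text
side presser 0.82 [ 0.591 -0.104  0.079] [-0.006  -0.0948]
side presser 0.45 [ 0.588 -0.148  0.056] [ 0.001  -0.1381]
side bottle_b 0.72 [0.649 0.056 0.138] [0.0109 0.075 ]
side bottle_b 0.67 [ 0.608 -0.074  0.114] [ 0.0023 -0.0611]
side bottle_b 0.67 [0.444 0.185 0.071] [-0.2188  0.151 ]
side wedge 0.93 [ 0.538 -0.296  0.084] [-0.0111 -0.2936]
side wedge_grip 0.82 [ 0.542 -0.298  0.085] [-0.0069 -0.2947]
top presser 0.65 [ 0.582 -0.09   0.09 ] [-0.019  -0.0832]
top bottle_b 0.95 [0.63  0.068 0.12 ] [-0.0097  0.0818]
top bottle_b 0.64 [0.612 0.007 0.116] [-0.0129  0.0185]
top bottle_b 0.61 [ 0.597 -0.05   0.121] [-0.0141 -0.0409]
top wedge 0.7 [ 0.581 -0.089  0.094] [-0.0201 -0.0821]
top wedge 0.6 [0.572 0.423 0.166] [-0.1522  0.4123]
top wedge_grip 0.38 [ 0.565 -0.267  0.084] [ 0.008  -0.2594]
t 20.45 pos [ 0.4868 -0.2429  0.239 ] yaw 71.9 q [-0.62  0.25  0.02  1.35  0.    1.27] F [-0.4 -0.2  0.1]
[ 0.543 -0.282  0.25  62.   ] -> [-1.97  6.56 -1.1 ] 9.9
```

Now I'll fit the wedge pose by silhouette in the first pictures, and read the presser position numerically from the blue mask.

```bash
cat > wf.py <<'E'
from go import *
from scipy.optimize import minimize
def box(hx0,hy0,z0,hx1,hy1,z1): return [(sx*hx,sy*hy,z) for hx,hy,z in((hx0,hy0,z0),(hx1,hy1,z1)) for sx in(-1,1) for sy in(-1,1)]
BX=[box(.025,.016,0,.025,.0235,.076),box(.028,.031,.076,.028,.031,.086),box(.022,.013,.086,.022,.013,.126)]
def wmask(im):
    h=cv2.cvtColor(im,cv2.COLOR_BGR2HSV).astype(int); b,g,r=[im[...,i].astype(int) for i in range(3)]
    return ((r-b)>28)
def sil(c,q,roi,k=4,z0=0):
    u0,v0,u1,v1=roi; m=np.zeros(((v1-v0)*k,(u1-u0)*k),np.uint8)
    for b in BX:
        pts=np.array([proj(c,rackP(q,P)+[0,0,z0]) for P in b]); pts=((pts-[u0-.5,v0-.5])*k).astype(np.float32)
        cv2.fillConvexPoly(m,cv2.convexHull(pts.round().astype(np.int32)),255)
    return cv2.resize(m,None,fx=1/k,fy=1/k,interpolation=cv2.INTER_AREA)/255
def wfit(views,q0,z0=0):
    # views: (cam,image,roi)
    ms=[(c,wmask(im)[r[1]:r[3],r[0]:r[2]].astype(float),r) for c,im,r in views]
    f=lambda q:sum(np.abs(sil(c,q,r,z0=z0)-m).sum() for c,m,r in ms)
    best=min((minimize(f,[q0[0],q0[1],a],method='Nelder-Mead',options=dict(initial_simplex=np.array([[q0[0],q0[1],a]]*4)+np.vstack([[0,0,0],np.diag([.006,.006,.12])]))) for a in q0[2]+np.array([-.2,0,.2])),key=lambda s:s.fun)
    return best.x,best.fun,[m.sum() for _,m,_ in ms]
def blue(c,im):
    from rect import rect
    r=rect(dict(c,pixels=im),p,.092,2,.065,.165); b=(r[...,0].astype(int)-r[...,2]>60); b[:15]=0
    return [(.165-(np.where(row)[0][[0,-1]])/2000).round(4).tolist() for row in (b[60],b[90],b[120],b[150],b[180]) if row.any()]
E
python3 - <<'E'
from wf import *
T=cam('top');S=cam('side')
t0,s0=cv2.imread('pics/top0.png'),cv2.imread('pics/side0.png')
for v in ([(T,t0,(345,155,385,200)),(S,s0,(272,275,315,330))],[(T,t0,(345,155,385,200))],[(S,s0,(272,275,315,330))]):
    q,f,n=wfit(v,(.543,-.282,-.45)); print(q.round(4),np.degrees(q[2]).round(1),f,n)
for n,c,i0 in (('T',T,t0),('S',S,s0)): print(n,blue(c,i0),blue(c,c['pixels']))
E
```

```text
[ 0.5458 -0.281  -0.4762] -27.3 254.52549019607844 [np.float64(530.0), np.float64(1028.0)]
[ 0.5468 -0.2821 -0.5396] -30.9 97.85098039215686 [np.float64(530.0)]
[ 0.5462 -0.2793 -0.474 ] -27.2 137.54901960784315 [np.float64(1028.0)]
T [[-0.103, -0.114], [-0.1005, -0.116], [-0.0995, -0.1155], [-0.0995, -0.115], [-0.0995, -0.115]] [[-0.078, -0.0885], [-0.0755, -0.091], [-0.0775, -0.0905], [-0.0765, -0.0905], [-0.0755, -0.091]]
S [[-0.106, -0.118], [-0.105, -0.132], [-0.1045, -0.133], [-0.1055, -0.132], [-0.106, -0.132]] [[-0.079, -0.0945], [-0.0775, -0.1315], [-0.0795, -0.133], [-0.079, -0.1325], [-0.078, -0.1315]]
```

```bash
python3 -c "
from go import *
plan((.546,-.281,.239,62.7),(.546,-.281,.16,62.7),(.546,-.281,.090,62.7))"
```

```text
t 20.55 pos [ 0.4869 -0.2431  0.2391] yaw 71.9 q [-0.62  0.25  0.03  1.35  0.    1.27] F [-0.3  0.  -1.1]
[ 0.546 -0.281  0.239 62.7  ] -> [-1.76  6.8   0.01] 9.2
[ 0.546 -0.281  0.16  62.7  ] -> [-1.76  6.8   7.91] 9.2
[ 0.546 -0.281  0.09  62.7  ] -> [-1.76  6.8  14.91] 9.2
```

Call:
move_arm:
  moves:
    - [-0.9, 3.4, 0, 5]
    - [-1.8, 6.6, 0, 9.2]
    - [-1.8, 6.8, 2, 9.2]
    - [-1.8, 6.8, 6, 9.2]
    - [-1.8, 6.8, 9, 9.2]
  hand: 1

```text
t: 21.05
position: [0.5457, -0.2815, 0.1472]
tool_rot: [-0.0, 0.854, 0.52, -0.0]
wrist_force: [0.6, 0.4, 0.8]
finger_gap: 0.0721
grip_force: 0.0
```

```bash
python3 -c "
from go import *
plan((.546,-.281,.090,62.7))"
```

```text
t 21.05 pos [ 0.5457 -0.2815  0.1472] yaw 62.7 q [-0.61  0.4   0.02  1.19  0.    1.44] F [0.6 0.4 0.8]
[ 0.546 -0.281  0.09  62.7  ] -> [0.06 0.01 5.72] -0.0
```

Call:
move_arm:
  moves:
    - [0, 0, 1, 0]
    - [0, 0, 2.5, 0]
    - [0, 0, 4, 0]
    - [0, 0, 5.2, 0]
    - [0, 0, 5.8, 0]

```text
t: 21.55
position: [0.5457, -0.2819, 0.0909]
tool_rot: [-0.0, 0.854, 0.52, -0.0]
wrist_force: [-0.5, -0.8, 0.0]
finger_gap: 0.0853
grip_force: 0.0
```

Call:
move_arm:
  moves:
    - [0, 0, 0, 0]
    - [0, 0, 0, 0]
    - [0, 0, 0, 0]
    - [0, 0, 0, 0]
    - [0, 0, 0, 0]
  hand: 0

```text
t: 22.05
position: [0.5459, -0.2823, 0.0924]
tool_rot: [0.001, 0.854, 0.52, 0.0]
wrist_force: [-2.0, -0.1, 5.3]
finger_gap: 0.0434
grip_force: 60.4
```

```bash
python3 -c "
from wf import *
S=cam('side')
print(wfit([(S,S['pixels'],(272,275,315,330))],(.546,-.281,-.474))[:2])
g=rk(0,-.1138,.0)
plan((.546,-.281,.24,62.7),(*(g[:2]+[-.02,-.08]),.24,76),(*g[:2],.24,76),(*g[:2],.19,76))"
```

```text
(array([ 0.54610018, -0.28052166, -0.45399973]), np.float64(132.60392156862744))
t 22.1 pos [ 0.5459 -0.2823  0.0924] yaw 62.6 q [-0.61  0.43 -0.08  1.06 -0.    1.44] F [-2.2  1.   6.9]
[ 0.546 -0.281  0.24  62.7  ] -> [  0.11  -0.03 -14.76] -0.1
[ 0.5727 -0.2042  0.24   76.    ] -> [  8.15  -1.19 -14.76] -13.4
[ 0.5927 -0.1242  0.24   76.    ] -> [ 16.18  -3.1  -14.77] -13.4
[ 0.5927 -0.1242  0.19   76.    ] -> [16.18 -3.11 -9.77] -13.4
```

Call:
move_arm:
  moves:
    - [0, 0, -3, 0]
    - [0, 0, -7, 0]
    - [0, 0, -11.5, 0]
    - [2.5, -0.4, -14.8, -3]
    - [6, -1, -14.8, -8]

```text
t: 22.6
position: [0.5657, -0.2257, 0.2445]
tool_rot: [0.004, 0.816, 0.578, 0.002]
wrist_force: [-0.3, 0.7, -1.3]
finger_gap: 0.0437
grip_force: 61.0
```

```bash
python3 -c "
from wf import *
g=rk(0,-.1138,.0)
plan((*g[:2],.24,76),(*g[:2],.205,76))"
```

```text
t 22.6 pos [ 0.5657 -0.2257  0.2445] yaw 70.6 q [-0.52  0.35  0.19  1.4  -0.    1.39] F [-0.3  0.7 -1.3]
[ 0.5927 -0.1242  0.24   76.    ] -> [10.47 -0.83  0.43] -5.4
[ 0.5927 -0.1242  0.205  76.    ] -> [10.47 -0.86  3.93] -5.4
```

Call:
move_arm:
  moves:
    - [4, -0.3, 0, -3]
    - [8, -0.6, 0, -5.4]
    - [10.4, -0.8, 1, -5.4]
    - [10.4, -0.8, 3, -5.4]
    - [10.4, -0.8, 3.5, -5.4]

```text
t: 23.1
position: [0.5908, -0.1223, 0.2026]
tool_rot: [-0.001, 0.787, 0.616, -0.001]
wrist_force: [-1.4, -0.5, -2.3]
finger_gap: 0.0436
grip_force: 60.7
```

Call:
move_arm:
  moves:
    - [0, 0, 0, 0]
    - [0, 0, 0, 0]
    - [0, 0, 0, 0]
    - [0, 0, 0, 0]
    - [0, 0, 0, 0]

```text
t: 23.6
position: [0.5915, -0.1239, 0.2047]
tool_rot: [0.0, 0.788, 0.615, 0.0]
wrist_force: [-0.5, 0.2, -1.4]
finger_gap: 0.0438
grip_force: 60.7
```

```bash
python3 -c "
from wf import *
S=cam('side');T=cam('top')
s=env.get_state();q=s['position'];print('tcp rack',inrack(q))
z0=q[2]-.0924
u,v=np.array(proj(S,[q[0],q[1],z0+.06])).astype(int);roi=(u-27,v-32,u+27,v+26)
x,f,_=wfit([(S,S['pixels'],roi)],(q[0],q[1],-.2436),z0);print('wedge',inrack(x),np.degrees(x[2]),f,_,roi)
im=S['pixels'].copy();P=[proj(S,P) for P in [rk(-.025,-.1355,.092),rk(.025,-.1355,.092)]]+[proj(S,P) for P in [rk(-.025,-.092,.092),rk(.025,-.092,.092)]]
k=6;a=cv2.resize(im[190:290,262:328],None,fx=k,fy=k,interpolation=2)
for i in (0,2): cv2.line(a,*[tuple(int((c-o+.5)*k) for c,o in zip(pt,(262,190))) for pt in P[i:i+2]],(0,0,255),1)
for y in (-.016,.016):
  pts=[tuple(int((c-o+.5)*k) for c,o in zip(proj(S,rackP(x,(sx*.025,y,z0))),(262,190))) for sx in (-1,1)];cv2.line(a,*pts,(0,255,0),1)
cv2.imwrite('pics/g6.png',a)
print(blue(S,S['pixels']));plan()"
```

```text
tcp rack [-0.0013 -0.1135]
wedge [-0.0006 -0.1134] -19.13637358980776 182.60392156862747 [np.float64(882.0)] (np.int64(271), np.int64(191), np.int64(325), np.int64(249))
[[-0.0905, -0.0925], [-0.111, -0.1125]]
t 23.7 pos [ 0.5914 -0.1237  0.2045] yaw 76.0 q [-0.34  0.36  0.1   1.31  0.    1.47] F [ 1.4 -0.2 -1.9]
```

View pics/g6.png

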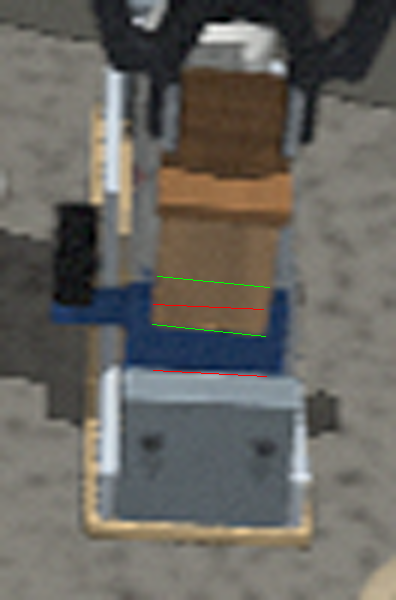

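The picture shows the wedge upright in the grip with its foot edge at y≈330. Projected down to the gap it falls roughly midway between the end stop edge (y≈370) and the presser face, so it can go in.

Call:
move_arm:
  moves:
    - [0, 0, 1, 0]
    - [0, 0, 2, 0]
    - [0, 0, 2.7, 0]
    - [0, 0, 3.4, 0]
    - [0, 0, 4, 0]

```text
t: 24.2
position: [0.5912, -0.1234, 0.1634]
tool_rot: [-0.0, 0.788, 0.616, -0.0]
wrist_force: [0.3, 0.8, -1.2]
finger_gap: 0.0434
grip_force: 60.8
```

Call:
move_arm:
  moves:
    - [0, 0, 0.4, 0]
    - [0, 0, 0.8, 0]
    - [0, 0, 1.2, 0]
    - [0, 0, 1.6, 0]
    - [0, 0, 2, 0]

```text
t: 24.7
position: [0.5917, -0.1231, 0.1443]
tool_rot: [0.0, 0.788, 0.616, 0.001]
wrist_force: [1.6, 3.7, 1.5]
finger_gap: 0.0435
grip_force: 60.5
```

Call:
move_arm:
  moves:
    - [0.1, 0, 0.3, 0]
    - [0.1, 0, 0.6, 0]
    - [0.1, 0, 0.9, 0]
    - [0.1, 0, 1.2, 0]
    - [0.1, 0, 1.5, 0]

```text
t: 25.2
position: [0.5924, -0.122, 0.1306]
tool_rot: [0.001, 0.788, 0.616, 0.001]
wrist_force: [0.3, 7.5, 16.3]
finger_gap: 0.0438
grip_force: 60.1
```

Call:
move_arm:
  moves:
    - [0, 0, 0.3, 0]
    - [0, 0, 0.6, 0]
    - [0, 0, 0.9, 0]
    - [0, 0, 1.2, 0]
    - [0, 0, 1.5, 0]

```text
t: 25.7
position: [0.5939, -0.1214, 0.1172]
tool_rot: [0.002, 0.787, 0.617, 0.003]
wrist_force: [2.3, 5.8, 8.7]
finger_gap: 0.0437
grip_force: 59.8
```

Call:
move_arm:
  moves:
    - [0, 0, 0.2, 0]
    - [0, 0, 0.4, 0]
    - [0, 0, 0.6, 0]
    - [0, 0, 0.8, 0]
    - [0, 0, 0.9, 0]

```text
t: 26.2
position: [0.5948, -0.1208, 0.1091]
tool_rot: [0.002, 0.787, 0.617, 0.004]
wrist_force: [3.6, 15.0, 26.6]
finger_gap: 0.0432
grip_force: 60.1
```

Call:
move_arm:
  moves:
    - [0, 0, 0.1, 0]
    - [0, 0, 0.2, 0]
    - [0, 0, 0.3, 0]
    - [0, 0, 0.3, 0]
    - [0, 0, 0.3, 0]

```text
t: 26.7
position: [0.5948, -0.1209, 0.1083]
tool_rot: [0.003, 0.787, 0.617, 0.004]
wrist_force: [-0.9, 17.9, 42.9]
finger_gap: 0.0434
grip_force: 59.5
```

Call:
move_arm:
  moves:
    - [0, 0, 0, 0]
    - [0, 0, 0, 0]
    - [0, 0, 0, 0]
    - [0, 0, 0, 0]
    - [0, 0, -1.5, 0]
  hand: 1

```text
t: 27.2
position: [0.5904, -0.1224, 0.1151]
tool_rot: [-0.002, 0.788, 0.615, -0.001]
wrist_force: [0.1, 0.0, 0.6]
finger_gap: 0.0852
grip_force: 0.0
```

Call:
move_arm:
  moves:
    - [0, 0, -4, 0]
    - [0, 0, -8, 0]
    - [0, 0, -8, 0]
    - [0, 0, -8, 0]
    - [0, 0, -8, 0]
  hand: 0

```text
t: 27.7
position: [0.5911, -0.1225, 0.1958]
tool_rot: [-0.001, 0.788, 0.616, -0.001]
wrist_force: [-0.5, -0.0, -0.1]
finger_gap: 0.0126
grip_force: 0.0
```

```bash
cat > chk.py <<'E'
from wf import *
S=cam('side')
for o in ('wedge','bottle_b','buffer'):
  for d in env.look_for(o,'side')[:3]: P=w(S,d['at']);print(o,round(d['confidence'],2),P.round(3),inrack(P))
print('tcp',inrack(env.get_state()['position']))
w0=rk(0,-.112,0);m=wmask(S['pixels'])
us=np.array([proj(S,rk(x,y,z)) for x in(-.022,.022) for y in (-.125,-.099) for z in (.102,.142)]).round(1);print(us.tolist())
def f(v):
    global BX
    q=rk(v[0],v[1],0); sil_=np.zeros_like(roi)
    pts=[np.array([proj(S,rackP((q[0],q[1],p[2]),P)+[0,0,v[2]]) for P in b]) for b in BX[1:]]
    mm=np.zeros((roi.shape[0]*4,roi.shape[1]*4),np.uint8)
    for t in pts: cv2.fillConvexPoly(mm,cv2.convexHull(((t-[u0-.5,v0-.5])*4).round().astype(np.int32)),255)
    return np.abs(cv2.resize(mm,None,fx=.25,fy=.25,interpolation=cv2.INTER_AREA)/255-roi).sum()
a,b=us.min(0).astype(int)-8,us.max(0).astype(int)+9;u0,v0=a;roi=m[v0:b[1],u0:b[0]].astype(float)
for z in np.arange(.010,.041,.003):
    s=minimize(lambda v:f((v[0],-.112,v[1] if 0 else z)),[0],method='Nelder-Mead',options=dict(initial_simplex=[[0],[.004]])); print(z.round(3),s.x.round(4),round(s.fun,1))
for y in range(v0,b[1]): print(y,''.join('#' if t else '.' for t in roi[y-v0]))
plan()
E
python3 chk.py
```

```text
wedge 0.78 [ 0.592 -0.134  0.111] [ 0.0021 -0.1233]
wedge 0.47 [ 0.549 -0.081  0.087] [-0.0527 -0.0823]
bottle_b 0.76 [ 0.605 -0.067  0.124] [-0.002  -0.0553]
bottle_b 0.53 [0.447 0.186 0.075] [-0.2166  0.1525]
bottle_b 0.43 [ 0.612 -0.003  0.119] [-0.0103  0.0088]
buffer 0.36 [ 0.58  -0.149  0.046] [-0.0059 -0.1407]
tcp [-0.0018 -0.1124]
[[288.5, 245.9], [289.4, 234.7], [288.4, 239.3], [289.3, 228.1], [305.0, 246.6], [306.3, 235.5], [304.6, 240.0], [305.9, 228.9]]
0.01 [0.0018] 114.2
0.013 [0.0016] 104.1
0.016 [0.0014] 97.1
0.019 [0.0014] 102.0
0.022 [0.0008] 115.6
0.025 [0.001] 149.3
0.028 [0.0008] 180.3
0.031 [0.0001] 224.5
0.034 [-0.0008] 258.3
0.037 [-0.0004] 296.4
0.04 [0.] 334.9
220 ..###..............................
221 ..###..............................
222 ..###..............................
223 ..###..............................
224 ..###..............................
225 ..###..............................
226 ..###..............................
227 ..###..............................
228 ..###..............................
229 ...#.......########................
230 .
[... 399 characters left out ...]
.......####################........
241 .......#####################.......
242 .......#####################.......
243 .......#####################.......
244 .......#####################.......
245 .......#####################.......
246 .......#####################.......
247 .......######################......
248 .......######################......
249 .......######################......
250 .......######################......
251 ........#####################......
252 ........####################.......
253 .......................####........
254 ...................................
t 27.9 pos [ 0.5913 -0.1224  0.1961] yaw 76.0 q [-0.34  0.36  0.08  1.29 -0.    1.47] F [ 0.3  0.7 -0.2]
```

The silhouette fit gives z = 16 mm, which is home. I'll press once with shut fingers on the block's top to make sure.

Call:
move_arm:
  moves:
    - [0, 0.1, 2, 0]
    - [0, 0.1, 4, 0]
    - [0, 0.1, 5, 0]
    - [0, 0.1, 5.4, 0]
    - [0, 0.1, 5.6, 0]

```text
t: 28.4
position: [0.5923, -0.1226, 0.1424]
tool_rot: [0.0, 0.788, 0.616, -0.0]
wrist_force: [-8.0, 2.6, 21.5]
finger_gap: -0.0003
grip_force: 10.6
```

Call:
move_arm:
  moves:
    - [0, 0, 0, 0]
    - [0, 0, 0.1, 0]
    - [0, 0, 0.2, 0]
    - [0, 0, 0.2, 0]
    - [0, 0, 0.2, 0]

```text
t: 28.9
position: [0.5924, -0.1226, 0.1425]
tool_rot: [0.001, 0.788, 0.616, 0.001]
wrist_force: [-10.0, 1.7, 21.6]
finger_gap: -0.0001
grip_force: 10.5
```

Contact came at z = 0.1424 against 0.142 expected fully home. Retreat and hand in.

Call:
move_arm:
  moves:
    - [0, 0, -2, 0]
    - [0, 0, -6, 0]
    - [0, 0, -10, 0]
    - [0, 0, -10, 0]
    - [0, 0, -10, 0]

```text
t: 29.4
position: [0.593, -0.1229, 0.2405]
tool_rot: [0.001, 0.788, 0.616, 0.001]
wrist_force: [-0.1, -0.4, -0.9]
finger_gap: -0.0002
grip_force: 0.0
```

```bash
python3 -c "
from wf import *
S=cam('side')
for d in env.look_for('bottle_b','side')[:4]: P=w(S,d['at']);print(round(d['confidence'],2),P.round(3),inrack(P))
for d in env.look_for('wedge','side')[:1]: P=w(S,d['at']);print('wedge',P.round(3),inrack(P))
plan(); print(env.close_job())"
```

```text
0.87 [ 0.605 -0.067  0.127] [-0.0015 -0.0551]
0.72 [ 0.621 -0.002  0.12 ] [-0.0016  0.0115]
wedge [ 0.592 -0.135  0.115] [ 0.0018 -0.1248]
t 29.55 pos [ 0.5921 -0.1226  0.2381] yaw 76.0 q [-0.34  0.35  0.18  1.4  -0.    1.47] F [-0.6  0.5  0.2]
the job is handed in; nothing more can be done
None
```

I packed both bottles, pushed the presser up, drove the wedge home (its top at z = 0.1424 m against 0.142 m expected) and handed the job in at about 29.6 s; no verdict came back, and I never measured the buffer's travel directly.

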